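Pack the analyser sample tray

ROBOT

A 6-joint arm with a two-finger parallel gripper is mounted at the origin on the work surface. World frame = base frame: x ahead of the robot, y to its left, z up, the work surface at z = 0. Lengths are in m, angles in rad, forces in N, time in s.
With the tool pointing down it reaches from about 0.3 to 0.875 m from the base axis. Payload 4.2 kg.
Tool frame: the origin (TCP) lies at the very end of the fingers, on their centre line; the grasp point (between the pads) lies 19 mm behind it (r.pinch_z is the distance from the TCP to the grasp point, in m); z points along the fingers, y is the line along which they close (so a half turn about z gives the same grasp; the last joint's range is limited). The gripper opens to 85 mm and grips with 20 to 120 N. Pads are 22 mm wide; open, the fingers measure 114 mm over their backs; the gripper's body (76 mm by 85 mm) begins 54 mm behind the grasp point. The pads swing forward as they close: fully open they stand 13 mm farther back than shut.
Start: joints at [1.207, 0.32, 1.565, -0, 1.257, -0.02], TCP at [0.194, 0.541, 0.231] pointing down, gripper open.
Joint ranges: [-3.11, 3.11], [-0.84, 2.01], [0.21, 2.61], [-1.34, 4.49], [0.05, 2.63], [-2.56, 2.56]. Speed limits (rad/s): [2.57, 2.57, 3.14, 3.14, 3.14, 3.14].

INTERFACE

Orientations are given as a unit quaternion [x, y, z, w].
In Python, from station import r, eyes gives the robot as it stands.
- The arm moves only by the tool drive_tool, never from a script. Its argument "targets" is text: rows parted by semicolons, each of 7 numbers parted by spaces: the shift along the world's x, y, z in units of 30 mm (1.0 is 30 mm), then the turn, a rotation vector about the world's x, y, z in units of 5 degrees (1.0 is 5 degrees), then the closure, from 0 (fully open) to 1 (shut). A call has 1 to 12 rows; each row shifts and turns the commanded pose from where the row before left it; what a row does not reach is not made up. A row lasts 1/8 s, in which the tool goes at most 62.5 mm and 10.7 degrees, less where a joint would pass 70% of its speed; a pose out of reach is approached as far as the arm can. A call is refused whole if a number of a shift passes 1 or a number of a turn 1, either way. A call with a gripper value outside its range is refused whole. The fingers move at their own pace and stop on an object; "force" is the grip in N (left out, the last holds). Time passes only in rows, so rows that do not move let the fingers close. It gives the time, the measured TCP pose, the force, the opening and the grip force at its end, in the units of the state.
- r.observe(): the state, without advancing time (a new reading comes with each control period).
- eyes.capture(name): name is "side" or "top"; returns a dict with "img" (480x640x3 uint8, blue, green, red), "fx", "fy", "cx", "cy" (pixels), "k1" (the pictures are not rectified: a ray, as slopes to the right and down, at radius r is drawn at 1 + k1 r^2 times it, then the intrinsics apply), "eye" and "rotation" of the camera in the world. Camera axes: x right, y down, z forward; pixel columns grow to the right and rows downward; lengths in m; the calibration is good to about 2 mm. A picture is of the moment at which its call begins. There is no depth.
- r.sign_off(): hands the job in; it is judged then, once.
Trained networks look in a picture, given as the dict that the camera call returned (one of the last four; its "shot" number tells which), for a name from the list of things; names that differ only in an ending like _2 or _b are one class to them, and where a whole thing is asked for, a point or a joint stands for the part that bears it (a point fixed in the world has none). Each returns a list of dicts, best first, with "p" (0 to 1); they miss things now and then, are a little off and sometimes report something else, mostly with a low value. They report only what shows in the picture. A call takes as long as a camera call. They do not tell look-alikes from the thing itself.
- eyes.look_for(picture, thing): "centre" ([x, y, z] in m, in world coordinates, good to about 4 mm: the middle of the surface that is visible of it).
The state is a dict: "time_s": time; "joint_pos": joint angles; "qd": joint speeds; "tau": joint torques, N m; "position": TCP position; "tcp_rot": TCP orientation; "contact_force": force on the tool from outside, world axes, zero at the start; "torque": the same for the moment, N m; "finger_gap": finger opening in m; "grip_force": force on a finger pad.
Only numpy, scipy, OpenCV 4.12 (cv2) and the standard library are available. Lean on these libraries where they do the work, as an engineer would, in place of code of your own. Each camera call takes 0.05 s, during which the arm holds its last target. There are 200 camera calls.

TASK

Pack the tray for the next analyser run: put the wide jar, the slim capped bottle, the plain crucible and the square steel tin each right down in its own pocket, upright - the jar in the largest round pocket, the bottle in the middle-sized round one, the crucible in the smallest round one and the tin in the square one. Leave the pointed-nozzle bottle and the cup with the ear standing where they are.

Things in the scene. Friction and masses are not known exactly. Their poses are not given: they have to be found in the camera images.
- jar: wide white plastic jar with a wide screw lid, body diameter 64 mm up to 44 mm, lid diameter 60 mm from 48 mm to its top at 62 mm. About 0.2 kg. Origin: centre of its underside, z up.
- bottle: slim white plastic bottle with a flat round screw cap and a paper label, body diameter 44 mm up to 58 mm, then a shoulder; cap diameter 30 mm, top at 84 mm. About 0.12 kg. Origin: centre of its underside, z up.
- crucible: plain white ceramic crucible, an open tapered cup without a handle: foot diameter 31 mm, rim diameter 42 mm, 44 mm high. About 60 g. Origin: centre of its underside, z up.
- tin: square flat steel tin, 50 x 50 mm with a lid 52 x 52 mm from 26 mm to its top at 34 mm. About 0.13 kg. Origin: centre of its underside, z up, x and y along its sides.
- dropper: look-alike, not wanted in the tray: a white labelled bottle with the same 44 mm body as the slim bottle but a pointed nozzle instead of a cap, tip at 94 mm. Origin: centre of its underside, z up.
- eared_cup: look-alike, not wanted in the tray: a white ceramic cup with the crucible's size and taper but with a finger-loop ear on its +y side reaching 39 mm from its axis. Origin: centre of the cup's underside, z up.
- pocket_jar: black plate 106 x 106 x 14 mm in the fixed grey tray (232 x 232 mm, low rim; 2 x 2 plates 108 mm apart, undersides 6 mm above the table). In its middle a large round pocket of 80 mm diameter, for the jar, 10 mm deep, pale floor 4 mm above the plate's underside. Origin: centre of the plate's underside, below the pocket's centre; z up, x and y along its sides.
- pocket_bottle: black plate 106 x 106 x 14 mm in the fixed grey tray (232 x 232 mm, low rim; 2 x 2 plates 108 mm apart, undersides 6 mm above the table). In its middle a middle-sized round pocket of 62 mm diameter, for the bottle, 10 mm deep, pale floor 4 mm above the plate's underside. Origin: centre of the plate's underside, below the pocket's centre; z up, x and y along its sides.
- pocket_crucible: black plate 106 x 106 x 14 mm in the fixed grey tray (232 x 232 mm, low rim; 2 x 2 plates 108 mm apart, undersides 6 mm above the table). In its middle a small round pocket of 48 mm diameter, for the crucible, 10 mm deep, pale floor 4 mm above the plate's underside. Origin: centre of the plate's underside, below the pocket's centre; z up, x and y along its sides.
- pocket_tin: black plate 106 x 106 x 14 mm in the fixed grey tray (232 x 232 mm, low rim; 2 x 2 plates 108 mm apart, undersides 6 mm above the table). In its middle a square pocket of 68 x 68 mm, parallel to the plate, for the tin, 10 mm deep, pale floor 4 mm above the plate's underside. Origin: centre of the plate's underside, below the pocket's centre; z up, x and y along its sides.
There are look-alikes about, which are no part of the job. Leave any brown or yellow look-alike of the crucible alone.

How it is judged:
At the end, for the whole second after the job is handed in: Jar, bottle, crucible and tin each stand on the floor of their own pocket (centre within 13 mm of the pocket's, underside within 4 mm of the floor's height, tilt under 0.1 rad), released and at rest; the nozzle bottle and the eared cup are upright and within 25 mm of where they began (horizontal distance between jar and pocket_jar below 0.013 m and z of jar in the frame of pocket_jar between 0.001 and 0.008 m and angle between each of jar, bottle, crucible, tin's own z axis and vertical below 0.1 rad and linear speed of each of jar, bottle, crucible, tin below 0.02 m/s and horizontal distance between bottle and pocket_bottle below 0.013 m and z of bottle in the frame of pocket_bottle between 0.001 and 0.008 m and horizontal distance between crucible and pocket_crucible below 0.013 m and z of crucible in the frame of pocket_crucible between 0.001 and 0.008 m and horizontal distance between tin and pocket_tin below 0.013 m and z of tin in the frame of pocket_tin between 0.001 and 0.008 m and distance of each of dropper, eared_cup from where it was at the start of the episode below 0.025 m and angle between each of dropper, eared_cup's own z axis and vertical below 0.15 rad); the robot touches nothing.
It fails at once if the nozzle bottle is moved more than 25 mm or tipped over (distance of dropper from where it was at the start of the episode above 0.025 m or angle between dropper's own z axis and vertical above 0.5 rad).
It fails at once if the eared cup is moved more than 25 mm or tipped over (distance of eared_cup from where it was at the start of the episode above 0.025 m or angle between eared_cup's own z axis and vertical above 0.5 rad).
It also fails if it takes over 102 s, if anything falls off the work surface, if the arm or the gripper's body presses on something with over 40 N, if the wrist force passes 120 N, or if a joint passes its speed limit or range.

## Working session

There is one attempt and no reset: what is moved stays moved. The work goes in short steps, Python scripts to look and compute and a tool call to move; the robot and the scene stay as the last step left them, time stands still between calls to the robot, and variables do not carry over. Pictures are saved under pics/ and viewed, at most 14 in all, crops included, and the job is handed in when it is done.

Besides the shell and the picture viewer there is one more tool, called by a JSON object that holds its "op" and its "data". drive_tool: Moves the arm, as the interface text tells. Its arguments: {"type":"object","properties":{"targets":{"type":"string"},"force":{"type":"number"}},"required":["targets"]}

```bash
mkdir -p pics; ls; cat > h.py <<'E'
import numpy as np, cv2
from station import r, eyes
def shot(n,f=None):
    c=eyes.capture(n)
    if f: cv2.imwrite('pics/'+f,c['img'])
    return c
def K(c): return np.array([[c['fx'],0,c['cx']],[0,c['fy'],c['cy']],[0,0,1.]])
def ray(c,u,v):
    p=cv2.undistortPoints(np.array([[[u,v]]],float),K(c),np.array([c['k1'],0,0,0.]))[0,0]
    return np.array(c['rotation'])@np.array([p[0],p[1],1.])
def onz(c,u,v,z):
    d=ray(c,u,v); e=np.array(c['eye']); return e+d*(z-e[2])/d[2]
def proj(c,P):
    R=np.array(c['rotation']); t=-R.T@np.array(c['eye'])
    return cv2.projectPoints(np.array(P,float).reshape(-1,3),cv2.Rodrigues(R.T)[0],t,K(c),np.array([c['k1'],0,0,0.]))[0].reshape(-1,2)
E
python3 - <<'E'
from h import *
t=shot('top','top0.png'); s=shot('side','side0.png')
print(t['eye'],s['eye'],t['fx'],t['k1'])
for n in ['jar','bottle','crucible','tin','dropper','eared_cup','pocket_jar','pocket_bottle','pocket_crucible','pocket_tin']:
    for c,m in((t,'top'),(s,'side')):
        for d in eyes.look_for(c,n)[:4]:
            print(n,m,round(d['p'],2),np.round(d['centre'],3),proj(c,d['centre'])[0].round())
print(r.observe())
E
```

```text
pics
[ 0.39208364 -0.05758629  0.98126134] [ 0.17603617 -0.79709228  0.57525895] 460.62211477783563 -0.0022453524571838233Traceback (most recent call last):
  File "<stdin>", line 7, in <module>
  File "h.py", line 14, in proj
    R=np.array(c['rotation']); t=-R.T@np.array(c['eye'])
                                 ~~~~^~~~~~~~~~~~~~~~~~~
ValueError: matmul: Input operand 1 has a mismatch in its core dimension 0, with gufunc signature (n?,k),(k,m?)->(n?,m?) (size 3 is different from 4)
```

```bash
sed -i "s/np.array(c\['rotation'\])/rot(c)/" h.py; cat >> h.py <<'E'
from scipy.spatial.transform import Rotation
def rot(c): return Rotation.from_quat(c['rotation']).as_matrix()
E
python3 - <<'E'
from h import *
t=shot('top','top1.png'); s=shot('side','side1.png')
for n in ['jar','bottle','crucible','tin','dropper','eared_cup','pocket_jar','pocket_bottle','pocket_crucible','pocket_tin']:
    for c,m in((t,'top'),(s,'side')):
        for d in eyes.look_for(c,n)[:4]:
            print(n,m,round(d['p'],2),np.round(d['centre'],3),proj(c,d['centre'])[0].round())
print(r.observe())
E
```

```text
jar top 0.88 [ 0.599 -0.318  0.06 ] [452. 183.]
jar side 0.23 [ 0.577 -0.212  0.052] [377. 262.]
bottle top 0.74 [ 0.576 -0.189  0.065] [389. 195.]
bottle side 0.57 [ 0.577 -0.21   0.052] [377. 261.]
crucible top 0.94 [ 0.384 -0.342  0.024] [464. 289.]
crucible top 0.88 [ 0.449 -0.25   0.023] [418. 258.]
crucible top 0.74 [ 0.363 -0.252  0.022] [420. 300.]
crucible top 0.33 [0.452 0.105 0.024] [247. 260.]
crucible side 0.95 [ 0.367 -0.256  0.026] [269. 330.]
crucible side 0.89 [ 0.384 -0.33   0.03 ] [301. 359.]
crucible side 0.59 [ 0.446 -0.26   0.034] [319. 313.]
crucible side 0.15 [0.568 0.202 0.014] [275. 178.]
tin top 0.97 [ 0.462 -0.111  0.037] [351. 253.]
tin top 0.15 [ 0.475 -0.367  0.029] [474. 245.]
tin side 0.91 [ 0.463 -0.126  0.036] [292. 261.]
dropper top 0.61 [ 0.6   -0.069  0.061] [329. 184.]
dropper side 0.6 [ 0.597 -0.088  0.044] [351. 226.]
dropper side 0.43 [ 0.448 -0.261  0.034] [320. 313.]
eared_cup top 0.66 [ 0.477 -0.365  0.026] [473. 244.]
eared_cup top 0.29 [ 0.58  -0.192  0.063] [390. 193.]
eared_cup side 0.77 [ 0.476 -0.369  0.031] [374. 355.]
eared_cup sid
[... 588 characters left out ...]
25. 183.]
{'time_s': 1.25, 'joint_pos': array([ 1.20701365e+00,  3.19587985e-01,  1.56450342e+00, -2.18351253e-05,
        1.25739140e+00, -2.00097559e-02]), 'qd': array([-0.0010722 , -0.00027499, -0.00150011, -0.00014488,  0.0007187 ,
        0.00053048]), 'tau': array([-3.42148371e-03, -4.15418851e+01, -2.34418237e+01, -2.60037468e-04,
        1.17180357e-04,  2.65045500e-06]), 'position': array([0.19381476, 0.54136595, 0.23134352]), 'tcp_rot': array([1.71037997e-01, 9.85264432e-01, 5.19380866e-05, 2.06710417e-05]), 'contact_force': array([-1.2696729 ,  0.85080794, -0.08743837]), 'torque': array([-0.03459432, -0.00844   ,  0.02324579]), 'grip_force': 0.0, 'finger_gap': 0.08564588231554913}
```

View pics/top0.png

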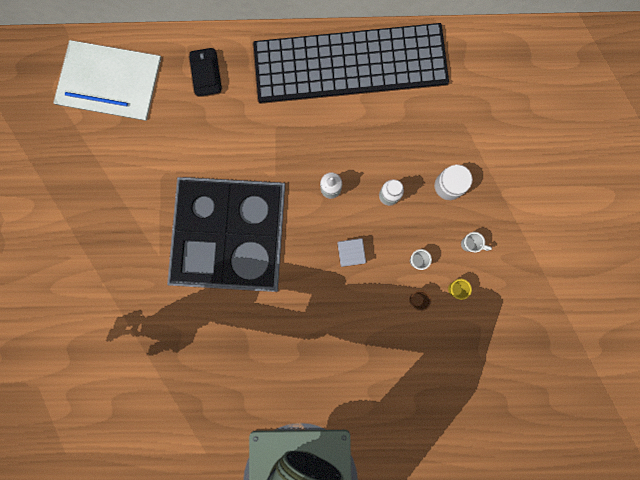

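View pics/side0.png

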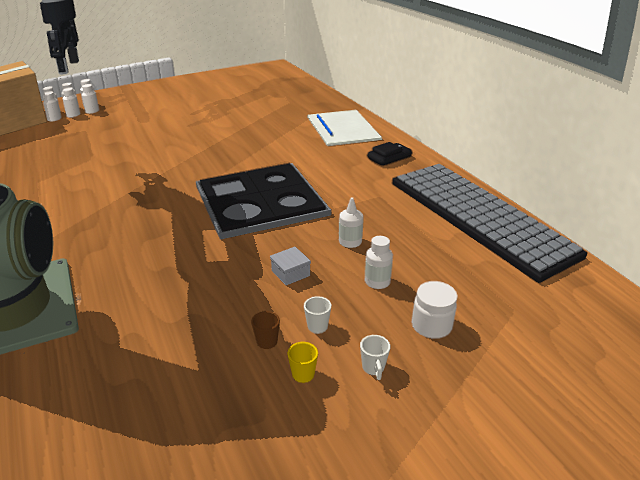

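```bash
cat >> h.py <<'E'
from scipy.optimize import minimize
S=6
def disc(x,y,z,d,n=40):
    a=np.linspace(0,2*np.pi,n,endpoint=False); return np.c_[x+d/2*np.cos(a),y+d/2*np.sin(a),np.full(n,z)]
def sq(x,y,z,d,th):
    c=np.array([[1,1],[-1,1],[-1,-1],[1,-1]])*d/2; R=np.array([[np.cos(th),-np.sin(th)],[np.sin(th),np.cos(th)]])
    return np.c_[c@R.T+[x,y],np.full(4,z)]
# model: list of hull groups of (kind,d,z)
M={'jar':[[(64,0),(64,44)],[(60,48),(60,62)]],'bottle':[[(44,0),(44,58),(30,66)],[(30,66),(30,84)]],'crucible':[[(31,0),(42,44)]],
 'eared_cup':[[(31,0),(42,44)]],'dropper':[[(44,0),(44,58)]],'tin':[[(50,0),(50,26)],[(52,26),(52,34)]]}
def hulls(n,p,c):
    out=[]
    for g in M[n]:
        P=np.vstack([sq(p[0],p[1],z/1e3,d/1e3,p[2]) if n=='tin' else disc(p[0],p[1],z/1e3,d/1e3) for d,z in g])
        out.append(cv2.convexHull(proj(c,P).astype(np.float32))[:,0])
    return out
def crop(c,u0,v0,w,h): return cv2.resize(c['img'][v0:v0+h,u0:u0+w],None,fx=S,fy=S,interpolation=cv2.INTER_CUBIC)
def fill(hs,u0,v0,w,h):
    m=np.zeros((h*S,w*S),np.uint8)
    for q in hs: cv2.fillPoly(m,[np.round((q+.5-[u0,v0])*S*16-8).astype(np.int32)],1,shift=4)
    return m>0
def sat(c,im):
    h=cv2.cvtColor(im,cv2.COLOR_BGR2HSV).astype(int); return (h[...,1]<90)&(h[...,2]>60)
def fitobj(n,p0,cs):
    boxes=[];masks=[]
    for c in cs:
        u,v=proj(c,[*p0[:2],.03])[0].astype(int); b=(u-40,v-48,80,90); boxes.append(b)
        m=sat(c,crop(c,*b)).astype(np.uint8)
        q=fill(hulls(n,p0,c),*b)
        cnt,_=cv2.findContours(m,cv2.RETR_EXTERNAL,cv2.CHAIN_APPROX_NONE); best=max(cnt,key=lambda k:(fill_c(k,m.shape)&q).sum())
        masks.append(fill_c(best,m.shape))
    def cost(p):
        s=0
        for c,b,m in zip(cs,boxes,masks):
            q=fill(hulls(n,p,c),*b); s+=1-(q&m).sum()/(q|m).sum()
        return s/len(cs)
    x0=np.array(p0,float); sx=np.vstack([x0]+[x0+np.eye(len(x0))[i]*(.006 if i<2 else .1) for i in range(len(x0))])
    o=minimize(cost,x0,method='Nelder-Mead',options=dict(initial_simplex=sx,xatol=1e-4,fatol=1e-4)); return o.x,o.fun
def fill_c(k,sh):
    z=np.zeros(sh,np.uint8); cv2.drawContours(z,[k],-1,1,-1); return z>0
# tray
def cells(p):
    cx,cy,th=p; c,s=np.cos(th),np.sin(th)
    f=lambda a,b:(cx+c*a*.054-s*b*.054,cy+s*a*.054+c*b*.054)
    return {'jar':f(-1,-1),'bottle':f(1,-1),'crucible':f(1,1),'tin':f(-1,1)}
D={'jar':.08,'bottle':.062,'crucible':.048,'tin':.068}
def trayfill(p,c,b):
    m=None
    for n,(x,y) in cells(p).items():
        f=(lambda z:sq(x,y,z,D[n],p[2])) if n=='tin' else (lambda z:disc(x,y,z,D[n]))
        q=fill([proj(c,f(.010))],*b)&fill([proj(c,f(.020))],*b); m=q if m is None else m|q
    return m
E
cat > fit.py <<'E'
from h import *
t=shot('top'); s=shot('side')
g={'jar':(.599,-.318),'bottle':(.576,-.195),'crucible':(.448,-.254),'tin':(.462,-.115,.0),'dropper':(.6,-.075),'eared_cup':(.477,-.365)}
big=cv2.resize(t['img'][160:320,300:500],None,fx=4,fy=4,interpolation=cv2.INTER_CUBIC)
for n in g:
    for nm,cs in (('top',[t]),('both',[t,s])):
        p,f=fitobj(n,g[n],cs); print(n,nm,p.round(4),round(f,3))
    for q in hulls(n,p,t): cv2.polylines(big,[np.round((q+.5-[300,160])*4-.5).astype(int)],True,(0,0,255),1)
cv2.imwrite('pics/objs.png',big)
b=(160,165,140,140); im=cv2.cvtColor(crop(t,*b),cv2.COLOR_BGR2GRAY)
x0=np.array([.507,.152,-.05])
for thr in (50,60,75):
    m=(im>thr)&fill([proj(t,sq(*x0[:2],.02,.2,x0[2]))],*b)
    def cost(p): q=trayfill(p,t,b); return 1-(q&m).sum()/(q|m).sum()
    o=minimize(cost,x0,method='Nelder-Mead',options=dict(initial_simplex=np.vstack([x0,x0+[.006,0,0],x0+[0,.006,0],x0+[0,0,.05]]),xatol=1e-4,fatol=1e-4))
    print('tray',thr,o.x.round(4),round(o.fun,3),{k:np.round(v,4) for k,v in cells(o.x).items()})
v=crop(t,*b)[:, :]; q=trayfill(o.x,t,b).astype(np.uint8); cv2.drawContours(v,cv2.findContours(q,0,1)[0],-1,(0,0,255),1)
cv2.imwrite('pics/tray.png',cv2.resize(v,(600,600)))
E
python3 fit.py
```

```text
jar top [ 0.6076 -0.3281] 0.015
jar both [ 0.6076 -0.3284] 0.019
bottle top [ 0.5878 -0.1977] 0.024
bottle both [ 0.5883 -0.1982] 0.034
crucible top [ 0.4464 -0.2527] 0.038
crucible both [ 0.4467 -0.253 ] 0.042
tin top [ 0.464  -0.1123  0.1277] 0.028
tin both [ 0.4638 -0.1128  0.1273] 0.044
dropper top [ 0.6047 -0.0722] 0.029
dropper both [ 0.6055 -0.0726] 0.073
eared_cup top [ 0.4799 -0.3628] 0.11
eared_cup both [ 0.4801 -0.3631] 0.088
tray 50 [ 0.5095  0.1503 -0.0757] 0.021 {'jar': array([0.4516, 0.1005]), 'bottle': array([0.5592, 0.0924]), 'crucible': array([0.5674, 0.2   ]), 'tin': array([0.4597, 0.2082])}
tray 60 [ 0.5096  0.15   -0.0772] 0.029 {'jar': array([0.4516, 0.1003]), 'bottle': array([0.5592, 0.092 ]), 'crucible': array([0.5676, 0.1996]), 'tin': array([0.4599, 0.208 ])}
tray 75 [ 0.5097  0.1499 -0.0767] 0.16 {'jar': array([0.4517, 0.1002]), 'bottle': array([0.5594, 0.0919]), 'crucible': array([0.5676, 0.1996]), 'tin': array([0.4599, 0.2079])}
```

View pics/objs.png

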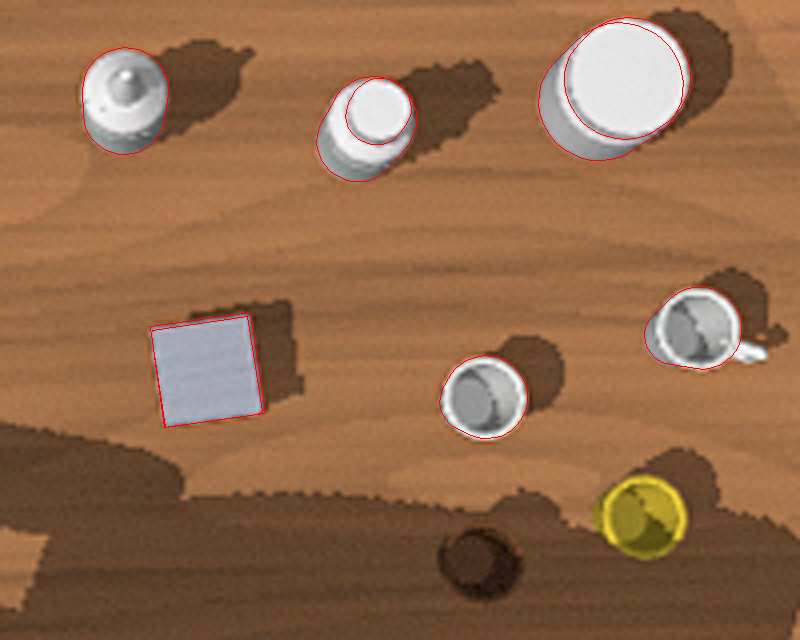

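View pics/tray.png

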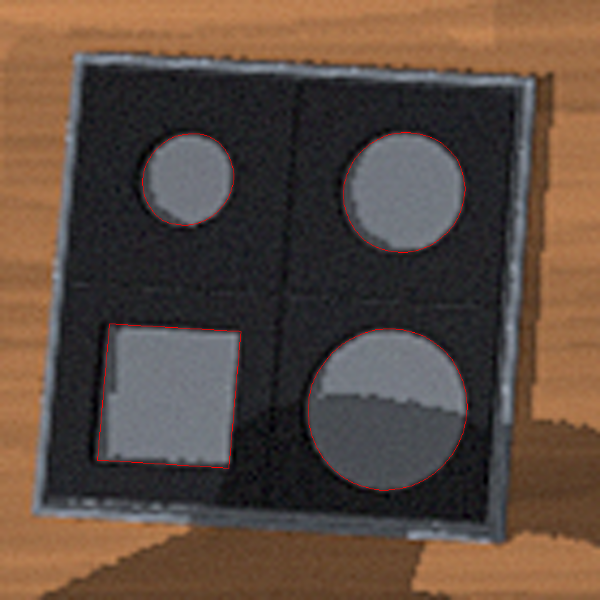

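Pixel positions in the top view:

- **White cups:** the plain one is at (421,259). The cup at (474,242) has an ear on its lower right, and the brown (420,301) and yellow (461,289) cups are to be left alone. The enlarged crop shows no ear at (421,259), so that is the crucible.
- **Bottles:** (391,192) has a flat cap, so it is the bottle. (331,185) has a nozzle, so it is the dropper.
- **Fits:** the model outlines match the jar, tin and tray pockets closely.

I'll start with the jar.

{"op": "drive_tool", "data": {"targets": "0.48 -1 0 0 0 0.4 0;0.48 -1 0 0 0 0.4 0;0.48 -1 0 0 0 0.4 0;0.48 -1 0 0 0 0.4 0;0.48 -1 0 0 0 0.4 0;0.48 -1 0 0 0 0.4 0;0.48 -1 0 0 0 0.4 0;0.48 -1 0 0 0 0.4 0;0.48 -1 0 0 0 0.4 0;0.48 -1 0 0 0 0.4 0;0.48 -1 0 0 0 0 0;0.48 -1 0 0 0 0 0", "force": 40}}

```text
time_s: 2.85
position: [0.367, 0.1804, 0.2316]
tcp_rot: [-0.003, 1.0, 0.0, 0.0]
contact_force: [-0.2, -0.1, 0.0]
finger_gap: 0.0854
grip_force: 0.0
```

{"op": "drive_tool", "data": {"targets": "0.48 -1 0 0 0 0 0;0.48 -1 0 0 0 0 0;0.48 -1 0 0 0 0 0;0.48 -1 0 0 0 0 0;0.48 -1 0 0 0 0 0;0.48 -1 0 0 0 0 0;0.48 -1 0 0 0 0 0;0.48 -1 0 0 0 0 0;0.48 -1 0 0 0 0 0;0.48 -1 0 0 0 0 0;0.48 -1 0 0 0 0 0;0 0 0 0 0 0 0"}}

```text
time_s: 4.35
position: [0.5257, -0.1504, 0.231]
tcp_rot: [-0.001, 1.0, -0.0, 0.0]
contact_force: [-0.8, 0.4, 0.0]
finger_gap: 0.0855
grip_force: 0.0
```

{"op": "drive_tool", "data": {"targets": "0.455 -0.988 0 0 0 0 0;0.455 -0.988 0 0 0 0 0;0.455 -0.988 0 0 0 0 0;0.455 -0.988 0 0 0 0 0;0.455 -0.988 0 0 0 0 0;0.455 -0.988 0 0 0 0 0;0 0 -0.8 0 0 0 0;0 0 -0.8 0 0 0 0;0 0 -0.8 0 0 0 0;0 0 -0.8 0 0 0 0;0 0 -0.8 0 0 0 0;0 0 -0.8 0 0 0 0"}}

```text
time_s: 5.85
position: [0.6068, -0.3253, 0.0867]
tcp_rot: [-0.003, 1.0, 0.0, -0.0]
contact_force: [-0.0, 0.2, -0.1]
finger_gap: 0.0852
grip_force: 0.0
```

{"op": "drive_tool", "data": {"targets": "0 -0.08 -0.6 0 0 0 0;0 0 -0.6 0 0 0 0;0 0 -0.6 0 0 0 0;0 0 -0.56 0 0 0 0;0 0 0 0 0 0 0;0 0 0 0 0 0 1;0 0 0 0 0 0 1;0 0 0 0 0 0 1;0 0 0 0 0 0 1;0 0 0 0 0 0 1"}}

```text
time_s: 7.1
position: [0.6077, -0.3293, 0.0177]
tcp_rot: [-0.003, 1.0, -0.0, 0.001]
contact_force: [-0.6, 0.2, 5.9]
finger_gap: 0.0626
grip_force: 46.4
```

{"op": "drive_tool", "data": {"targets": "0 0 0.4 0 0 0 1;0 0 0.8 0 0 0 1;0 0 1 0 0 0 1;0 0 1 0 0 0 1;0 0 1 0 0 0 1;-0.345 0.95 0 0 0 0 1;-0.345 0.95 0 0 0 0 1;-0.345 0.95 0 0 0 0 1;-0.345 0.95 0 0 0 0 1;-0.345 0.95 0 0 0 0 1;-0.345 0.95 0 0 0 0 1;-0.345 0.95 0 0 0 0 1"}}

```text
time_s: 8.6
position: [0.5334, -0.1284, 0.1423]
tcp_rot: [-0.003, 1.0, 0.0, -0.001]
contact_force: [1.1, 0.0, -3.1]
finger_gap: 0.0624
grip_force: 45.5
```

{"op": "drive_tool", "data": {"targets": "-0.345 0.95 0 0 0 0 1;-0.345 0.95 0 0 0 0 1;-0.345 0.95 0 0 0 0 1;-0.345 0.95 0 0 0 0 1;-0.345 0.95 0 0 0 0 1;-0.345 0.95 0 0 0 0 1;-0.345 0.95 0 0 0 0 1;-0.345 0.95 0 0 0 0 1;0 0 0 0 0 0 1;0 0 0 0 0 0 1"}}

```text
time_s: 9.85
position: [0.4515, 0.0983, 0.1425]
tcp_rot: [-0.003, 1.0, -0.0, -0.0]
contact_force: [-0.6, 0.2, -2.3]
finger_gap: 0.0619
grip_force: 45.5
```

{"op": "drive_tool", "data": {"targets": "0 0.067 -0.6 0 0 0 1;0 0 -0.7 0 0 0 1;0 0 -0.7 0 0 0 1;0 0 -0.7 0 0 0 1;0 0 -0.5 0 0 0 1;0 0 -0.3 0 0 0 1;0 0 -0.2 0 0 0 1;0 0 -0.05 0 0 0 1;0 0 0 0 0 0 1"}}

```text
time_s: 10.98
position: [0.4519, 0.1007, 0.0303]
tcp_rot: [-0.003, 1.0, 0.0, 0.0]
contact_force: [-0.0, 0.9, -1.0]
finger_gap: 0.0623
grip_force: 45.5
```

{"op": "drive_tool", "data": {"targets": "0 0 -0.05 0 0 0 1;0 0 -0.05 0 0 0 1;0 0 0 0 0 0 1"}}

```text
time_s: 11.35
position: [0.4519, 0.1007, 0.0276]
tcp_rot: [-0.003, 1.0, 0.0, 0.0]
contact_force: [-1.8, 0.2, 4.0]
finger_gap: 0.062
grip_force: 46.1
```

{"op": "drive_tool", "data": {"targets": "0 0 0 0 0 0 0;0 0 0 0 0 0 0;0 0 0 0 0 0 0;0 0 0 0 0 0 0;0 0 0.5 0 0 0 0;0 0 0.8 0 0 0 0;0 0 1 0 0 0 0;0 0 1 0 0 0 0;0 0 0.8 0 0 0 0"}}

```text
time_s: 12.48
position: [0.4518, 0.1007, 0.1512]
tcp_rot: [-0.003, 1.0, 0.0, 0.0]
contact_force: [0.5, -0.7, 0.4]
finger_gap: 0.0853
grip_force: 0.0
```

```bash
python3 - <<'E'
from h import *
s=shot('side'); cv2.imwrite('pics/s2.png',cv2.resize(s['img'][120:280,180:420],None,fx=3,fy=3))
E
```

```text
(no output)
```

View pics/s2.png

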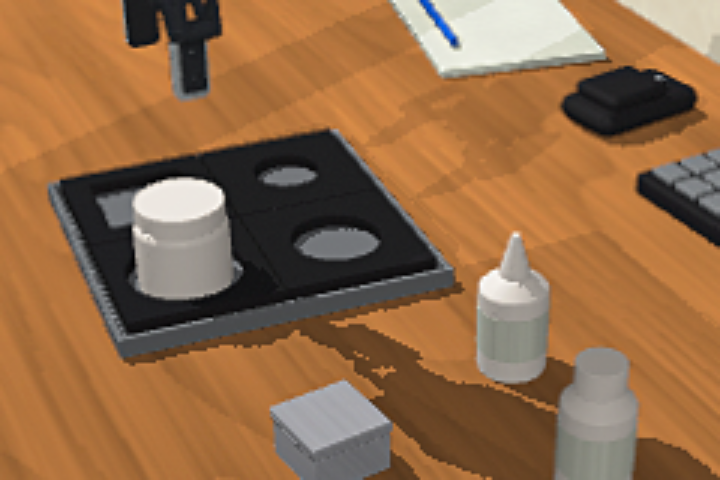

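The picture shows the jar upright in the large pocket at crop (183,240), and the bottles haven't moved. Next is the bottle.

{"op": "drive_tool", "data": {"targets": "0.454 -0.996 0 0 0 0 0;0.454 -0.996 0 0 0 0 0;0.454 -0.996 0 0 0 0 0;0.454 -0.996 0 0 0 0 0;0.454 -0.996 0 0 0 0 0;0.454 -0.996 0 0 0 0 0;0.454 -0.996 0 0 0 0 0;0.454 -0.996 0 0 0 0 0;0.454 -0.996 0 0 0 0 0;0.454 -0.996 0 0 0 0 0;0 0 0 0 0 0 0;0 0 0 0 0 0 0"}}

```text
time_s: 14.02
position: [0.5872, -0.1977, 0.1492]
tcp_rot: [-0.003, 1.0, 0.001, -0.001]
contact_force: [0.8, 0.2, -0.2]
finger_gap: 0.0855
grip_force: 0.0
```

{"op": "drive_tool", "data": {"targets": "0.03 0 -0.6 0 0 0 0;0 0 -0.8 0 0 0 0;0 0 -0.8 0 0 0 0;0 0 -0.8 0 0 0 0;0 0 -0.8 0 0 0 0;0 0 -0.55 0 0 0 0;0 0 0 0 0 0 0;0 0 0 0 0 0 1;0 0 0 0 0 0 1;0 0 0 0 0 0 1;0 0 0 0 0 0 1;0 0 0 0 0 0 1"}}

```text
time_s: 15.52
position: [0.5895, -0.1984, 0.0207]
tcp_rot: [-0.003, 1.0, -0.0, 0.001]
contact_force: [-0.4, 0.3, 6.2]
finger_gap: 0.0428
grip_force: 41.1
```

{"op": "drive_tool", "data": {"targets": "0 0 0.4 0 0 0 1;0 0 0.8 0 0 0 1;0 0 1 0 0 0 1;0 0 1 0 0 0 1;0 0 1 0 0 0 1;0 0 0 0 0 0 1"}}

```text
time_s: 16.27
position: [0.5901, -0.1987, 0.1483]
tcp_rot: [-0.003, 1.0, -0.001, 0.003]
contact_force: [0.8, 0.9, -2.5]
finger_gap: 0.0427
grip_force: 40.8
```

{"op": "drive_tool", "data": {"targets": "-0.1 0.97 0 0 0 0 1;-0.1 0.97 0 0 0 0 1;-0.1 0.97 0 0 0 0 1;-0.1 0.97 0 0 0 0 1;-0.1 0.97 0 0 0 0 1;-0.1 0.97 0 0 0 0 1;-0.1 0.97 0 0 0 0 1;-0.1 0.97 0 0 0 0 1;-0.1 0.97 0 0 0 0 1;-0.1 0.97 0 0 0 0 1;0 0 0 0 0 0 1;0 0 0 0 0 0 1"}}

```text
time_s: 17.77
position: [0.5582, 0.0923, 0.1446]
tcp_rot: [-0.003, 1.0, -0.0, -0.001]
contact_force: [-0.8, 0.0, -0.4]
finger_gap: 0.0429
grip_force: 40.9
```

{"op": "drive_tool", "data": {"targets": "0.03 0 -0.6 0 0 0 1;0 0 -0.7 0 0 0 1;0 0 -0.7 0 0 0 1;0 0 -0.7 0 0 0 1;0 0 -0.5 0 0 0 1;0 0 -0.3 0 0 0 1;0 0 -0.2 0 0 0 1;0 0 -0.05 0 0 0 1;0 0 -0.05 0 0 0 1;0 0 0 0 0 0 1"}}

```text
time_s: 19.02
position: [0.5598, 0.0929, 0.0318]
tcp_rot: [-0.003, 1.0, 0.0, 0.0]
contact_force: [0.1, 0.1, -0.7]
finger_gap: 0.0429
grip_force: 40.9
```

{"op": "drive_tool", "data": {"targets": "0 0 -0.05 0 0 0 1;0 0 -0.03 0 0 0 1;0 0 0 0 0 0 1"}}

```text
time_s: 19.4
position: [0.56, 0.093, 0.0307]
tcp_rot: [-0.003, 1.0, 0.0, 0.001]
contact_force: [-1.9, -1.2, 8.1]
finger_gap: 0.0426
grip_force: 41.9
```

{"op": "drive_tool", "data": {"targets": "0 0 0 0 0 0 0;0 0 0 0 0 0 0;0 0 0 0 0 0 0;0 0 0 0 0 0 0;0 0 0.5 0 0 0 0;0 0 0.8 0 0 0 0;0 0 1 0 0 0 0;0 0 1 0 0 0 0;0 0 0.9 0 0 0 0;0 0 0 0 0 0 0"}}

```text
time_s: 20.65
position: [0.5612, 0.0931, 0.1583]
tcp_rot: [-0.003, 1.0, 0.0, 0.003]
contact_force: [-0.5, 0.3, 0.1]
finger_gap: 0.0854
grip_force: 0.0
```

{"op": "drive_tool", "data": {"targets": "-0.315 -0.96 0 0 0 0 0;-0.315 -0.96 0 0 0 0 0;-0.315 -0.96 0 0 0 0 0;-0.315 -0.96 0 0 0 0 0;-0.315 -0.96 0 0 0 0 0;-0.315 -0.96 0 0 0 0 0;-0.315 -0.96 0 0 0 0 0;-0.315 -0.96 0 0 0 0 0;-0.315 -0.96 0 0 0 0 0;-0.315 -0.96 0 0 0 0 0;-0.315 -0.96 0 0 0 0 0;-0.315 -0.96 0 0 0 0 0"}}

```text
time_s: 22.15
position: [0.4453, -0.2534, 0.1544]
tcp_rot: [-0.003, 1.0, 0.0, -0.001]
contact_force: [0.8, -0.6, -0.0]
finger_gap: 0.0857
grip_force: 0.0
```

{"op": "drive_tool", "data": {"targets": "0 0 0 0 0 0 0.25;0 0 0 0 0 0 0.25;0 0 0 0 0 0 0.25", "force": 25}}

```text
time_s: 22.52
position: [0.4464, -0.2518, 0.1549]
tcp_rot: [-0.003, 1.0, 0.0, -0.0]
contact_force: [-0.3, 0.5, -0.1]
finger_gap: 0.0638
grip_force: 0.0
```

```bash
python3 - <<'E'
from h import *
t=shot('top','t3.png'); s=shot('side','s3.png')
print(fitobj('crucible',(.4467,-.253),[t,s])) 
cv2.imwrite('pics/s3.png',s['img'])
E
```

```text
(array([ 0.44635444, -0.25381986]), np.float64(0.48031486725741934))
```

View pics/s3.png

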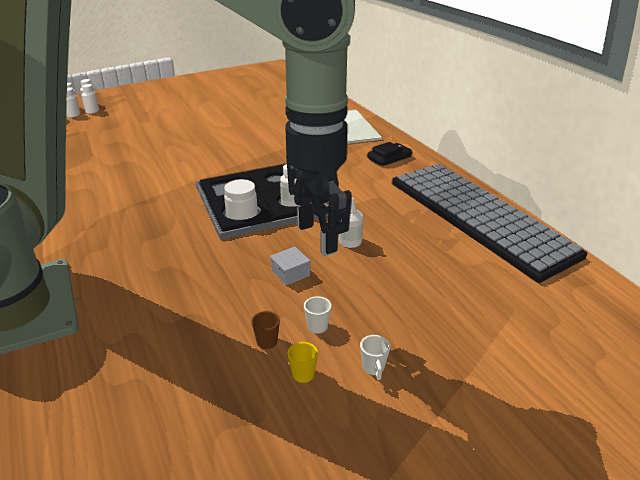

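The picture shows the gripper above the plain crucible at (318,314). The jar and bottle are in the tray, and the eared cup and dropper haven't moved. Going down onto the crucible.

{"op": "drive_tool", "data": {"targets": "0 -0.03 -0.7 0 0 0 0.25;0 0 -0.8 0 0 0 0.25;0 0 -0.8 0 0 0 0.25;0 0 -0.8 0 0 0 0.25;0 0 -0.8 0 0 0 0.25;0 0 -0.6 0 0 0 0.25;0 0 -0.1 0 0 0 0.25;0 0 0 0 0 0 1;0 0 0 0 0 0 1;0 0 0 0 0 0 1;0 0 0 0 0 0 1;0 0 0 0 0 0 1"}}

```text
time_s: 24.12
position: [0.4468, -0.2538, 0.0179]
tcp_rot: [-0.003, 1.0, -0.0, 0.001]
contact_force: [0.1, 1.6, 5.9]
finger_gap: 0.0396
grip_force: 25.5
```

{"op": "drive_tool", "data": {"targets": "0 0 0.3 0 0 0 1;0 0 0.7 0 0 0 1;0 0 1 0 0 0 1;0 0 1 0 0 0 1;0 0 1 0 0 0 1;0 0 1 0 0 0 1;0 0 0 0 0 0 1"}}

```text
time_s: 25.0
position: [0.4473, -0.2545, 0.1694]
tcp_rot: [-0.003, 1.0, -0.001, 0.002]
contact_force: [0.0, 0.2, -0.9]
finger_gap: 0.0397
grip_force: 25.4
```

{"op": "drive_tool", "data": {"targets": "0.25 0.945 0 0 0 0 1;0.25 0.945 0 0 0 0 1;0.25 0.945 0 0 0 0 1;0.25 0.945 0 0 0 0 1;0.25 0.945 0 0 0 0 1;0.25 0.945 0 0 0 0 1;0.25 0.945 0 0 0 0 1;0.25 0.945 0 0 0 0 1;0.25 0.945 0 0 0 0 1;0.25 0.945 0 0 0 0 1;0.25 0.945 0 0 0 0 1;0.25 0.945 0 0 0 0 1"}}

```text
time_s: 26.5
position: [0.5355, 0.0872, 0.1656]
tcp_rot: [-0.003, 1.0, -0.0, -0.001]
contact_force: [-0.1, -0.5, -1.2]
finger_gap: 0.0396
grip_force: 25.4
```

{"op": "drive_tool", "data": {"targets": "0.25 0.945 0 0 0 0 1;0.25 0.945 0 0 0 0 1;0.25 0.945 0 0 0 0 1;0.25 0.945 0 0 0 0 1;0 0 0 0 0 0 1;0 0 0 0 0 0 1"}}

```text
time_s: 27.25
position: [0.5654, 0.1992, 0.1659]
tcp_rot: [-0.003, 1.0, -0.001, -0.001]
contact_force: [-0.5, -0.5, -1.1]
finger_gap: 0.0397
grip_force: 25.5
```

```bash
python3 - <<'E'
from h import *
s=shot('side'); cv2.imwrite('pics/s4.png',cv2.resize(s['img'][60:220,190:390],None,fx=3,fy=3))
E
```

```text
(no output)
```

View pics/s4.png

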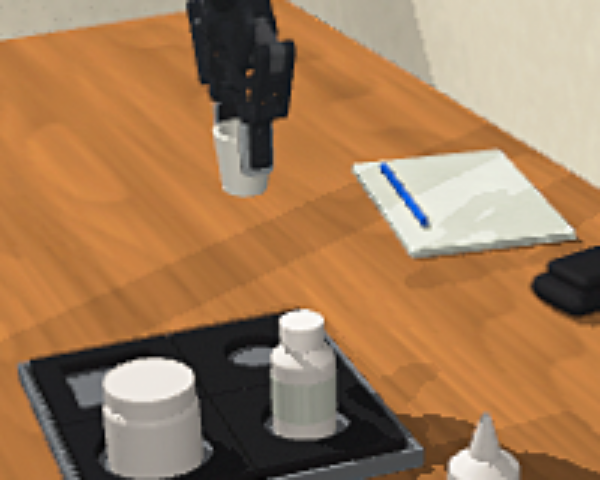

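The crucible is held upright at crop (243,160), and the jar and bottle stand straight in their pockets. Lowering it now.

{"op": "drive_tool", "data": {"targets": "0.06 0.02 -0.6 0 0 0 1;0 0 -0.8 0 0 0 1;0 0 -0.8 0 0 0 1;0 0 -0.8 0 0 0 1;0 0 -0.7 0 0 0 1;0 0 -0.4 0 0 0 1;0 0 -0.2 0 0 0 1;0 0 -0.15 0 0 0 1;0 0 -0.05 0 0 0 1;0 0 -0.03 0 0 0 1;0 0 0 0 0 0 1"}}

```text
time_s: 28.68
position: [0.5682, 0.2006, 0.0315]
tcp_rot: [-0.003, 1.0, 0.0, 0.0]
contact_force: [-0.0, -0.4, -0.8]
finger_gap: 0.0397
grip_force: 25.5
```

{"op": "drive_tool", "data": {"targets": "0 0 -0.05 0 0 0 1;0 0 -0.04 0 0 0 1;0 0 -0.03 0 0 0 1;0 0 0 0 0 0 1"}}

```text
time_s: 29.18
position: [0.5682, 0.2006, 0.028]
tcp_rot: [-0.003, 1.0, 0.0, 0.0]
contact_force: [-0.4, -1.3, 2.1]
finger_gap: 0.0399
grip_force: 25.6
```

{"op": "drive_tool", "data": {"targets": "0 0 0 0 0 0 0;0 0 0 0 0 0 0;0 0 0 0 0 0 0;0 0 0 0 0 0 0;0 0 0.5 0 0 0 0;0 0 0.8 0 0 0 0;0 0 1 0 0 0 0;0 0 1 0 0 0 0;0 0 1 0 0 0 0;0 0 0 0 0 0 0", "force": 40}}

```text
time_s: 30.42
position: [0.5698, 0.2011, 0.1603]
tcp_rot: [-0.003, 1.0, 0.001, 0.003]
contact_force: [0.2, 0.3, -0.2]
finger_gap: 0.0852
grip_force: 0.0
```

{"op": "drive_tool", "data": {"targets": "-0.316 -0.949 0 0 0 0.2 0;-0.316 -0.949 0 0 0 0.2 0;-0.316 -0.949 0 0 0 0.2 0;-0.316 -0.949 0 0 0 0.2 0;-0.316 -0.949 0 0 0 0.2 0;-0.316 -0.949 0 0 0 0.2 0;-0.316 -0.949 0 0 0 0.2 0;-0.316 -0.949 0 0 0 0 0;-0.316 -0.949 0 0 0 0 0;-0.316 -0.949 0 0 0 0 0;-0.316 -0.949 0 0 0 0 0;0 0 0 0 0 0 0"}}

```text
time_s: 31.92
position: [0.4628, -0.1137, 0.1561]
tcp_rot: [-0.062, 0.998, 0.0, -0.001]
contact_force: [-0.6, 0.7, 0.3]
finger_gap: 0.0853
grip_force: 0.0
```

{"op": "drive_tool", "data": {"targets": "0.02 0.02 -0.7 0 0 0 0;0 0 -0.8 0 0 0 0;0 0 -0.8 0 0 0 0;0 0 -0.8 0 0 0 0;0 0 -0.8 0 0 0 0;0 0 -0.6 0 0 0 0;0 0 -0.2 0 0 0 0;0 0 0 0 0 0 1;0 0 0 0 0 0 1;0 0 0 0 0 0 1;0 0 0 0 0 0 1;0 0 0 0 0 0 1"}}

```text
time_s: 33.42
position: [0.465, -0.112, 0.0165]
tcp_rot: [-0.064, 0.998, -0.0, 0.001]
contact_force: [0.2, 1.8, 5.9]
finger_gap: 0.0512
grip_force: 42.5
```

{"op": "drive_tool", "data": {"targets": "0 0 0.3 0 0 0 1;0 0 0.7 0 0 0 1;0 0 1 0 0 0 1;0 0 1 0 0 0 1;0 0 1 0 0 0 1;0 0 0.7 0 0 0 1;0 0 0 0 0 0 1"}}

```text
time_s: 34.3
position: [0.4652, -0.1124, 0.1582]
tcp_rot: [-0.064, 0.998, -0.001, 0.002]
contact_force: [0.3, 0.1, -0.5]
finger_gap: 0.0506
grip_force: 42.1
```

{"op": "drive_tool", "data": {"targets": "-0.02 0.97 0 0 0 -0.2 1;-0.02 0.97 0 0 0 -0.2 1;-0.02 0.97 0 0 0 -0.2 1;-0.02 0.97 0 0 0 -0.2 1;-0.02 0.97 0 0 0 -0.2 1;-0.02 0.97 0 0 0 -0.2 1;-0.02 0.97 0 0 0 -0.2 1;-0.02 0.97 0 0 0 -0.2 1;-0.02 0.97 0 0 0 -0.25 1;-0.02 0.97 0 0 0 -0.25 1;-0.02 0.97 0 0 0 -0.25 1;0 0 0 0 0 0 1"}}

```text
time_s: 35.8
position: [0.457, 0.2091, 0.1553]
tcp_rot: [0.038, 0.999, -0.0, -0.001]
contact_force: [0.2, -0.9, -2.2]
finger_gap: 0.0507
grip_force: 42.2
```

{"op": "drive_tool", "data": {"targets": "0.06 -0.03 -0.6 0 0 0 1;0 0 -0.8 0 0 0 1;0 0 -0.8 0 0 0 1;0 0 -0.8 0 0 0 1;0 0 -0.6 0 0 0 1;0 0 -0.35 0 0 0 1;0 0 -0.15 0 0 0 1;0 0 -0.05 0 0 0 1;0 0 0 0 0 0 1"}}

```text
time_s: 36.92
position: [0.4599, 0.2072, 0.0326]
tcp_rot: [0.039, 0.999, 0.0, 0.0]
contact_force: [0.1, -0.1, -1.7]
finger_gap: 0.0508
grip_force: 42.2
```

{"op": "drive_tool", "data": {"targets": "0 0 -0.1 0 0 0 1;0 0 -0.05 0 0 0 1;0 0 -0.04 0 0 0 1;0 0 -0.03 0 0 0 1;0 0 0 0 0 0 1"}}

```text
time_s: 37.55
position: [0.4596, 0.2072, 0.0265]
tcp_rot: [0.039, 0.999, 0.0, 0.0]
contact_force: [-2.3, 0.3, 8.0]
finger_gap: 0.0509
grip_force: 43.2
```

Contact with the floor. Releasing, then backing away to clear the view.

{"op": "drive_tool", "data": {"targets": "0 0 0 0 0 0 0;0 0 0 0 0 0 0;0 0 0 0 0 0 0;0 0 0 0 0 0 0;0 0 0.5 0 0 0 0;0 0 0.8 0 0 0 0;0 0 1 0 0 0 0;0 0 1 0 0 0 0;0 0 1 0 0 0 0;0 0 1 0 0 0 0;-0.4 1 0 0 0 0 0;-0.5 1 0 0 0 0 0"}}

```text
time_s: 39.05
position: [0.4327, 0.2678, 0.1863]
tcp_rot: [0.039, 0.999, 0.001, 0.001]
contact_force: [-0.3, -0.4, -0.4]
finger_gap: 0.0852
grip_force: 0.0
```

{"op": "drive_tool", "data": {"targets": "-0.6 1 0 0 0 0 0;-0.6 1 0 0 0 0 0;-0.6 1 0 0 0 0 0;-0.6 1 0 0 0 0 0;-0.6 1 0 0 0 0 0;-0.6 1 0 0 0 0 0;-0.6 1 0 0 0 0 0;-0.6 1 0 0 0 0 0;-0.6 1 0 0 0 0 0;0 0 0 0 0 0 0;0 0 0 0 0 0 0"}}

```text
time_s: 40.42
position: [0.2707, 0.5367, 0.185]
tcp_rot: [0.039, 0.999, -0.0, 0.0]
contact_force: [0.8, -0.0, -0.5]
finger_gap: 0.0855
grip_force: 0.0
```

```bash
python3 - <<'E'
from h import *
t=shot('top'); s=shot('side')
for n,p in (('dropper',(.605,-.0725)),('eared_cup',(.48,-.363))): print(n,fitobj(n,p,[t])[0].round(4))
a=cv2.resize(t['img'][165:305,160:300],(480,480)); b=cv2.resize(s['img'][145:245,190:340],(480,320)); cv2.imwrite('pics/end.png',np.vstack([a[:,:],b])[:,:] if 0 else np.hstack([cv2.resize(a,(400,400)),cv2.copyMakeBorder(cv2.resize(b,(400,267)),0,133,0,0,0)]))
E
```

```text
dropper [ 0.6047 -0.0722]
eared_cup [ 0.4799 -0.3627]
```

View pics/end.png

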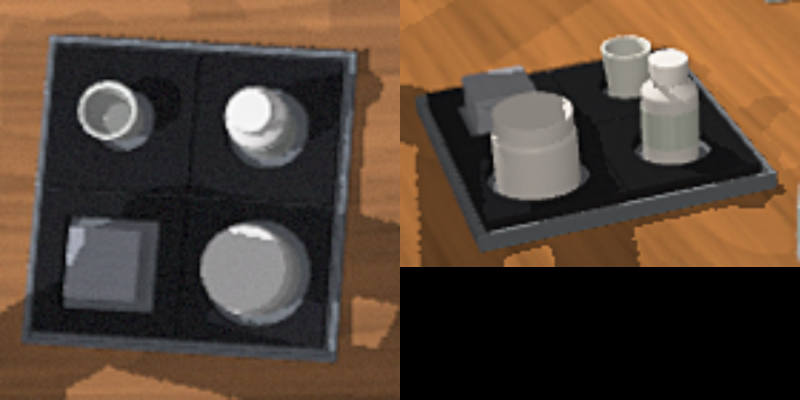

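The picture shows all four things upright and centred in their pockets: crucible (108,110), bottle (252,112), tin (105,262) and jar (250,268). The dropper and eared cup haven't moved. Handing in.

```bash
python3 -c "
from station import r
print(r.sign_off())"
```

```text
the job is handed in; nothing more can be done
None
```

I packed the jar, bottle, crucible and tin upright in their own pockets, left the nozzle bottle and eared cup where they stood, and handed the job in at about 41 s; the hand-in gave no verdict.

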